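# Put a tub away in a push-to-open drawer and latch it shut

## Robot

A 6-joint arm with a two-finger parallel gripper is mounted at the origin on the work surface. World frame = base frame: x ahead of the robot, y to its left, z up, the work surface at z = 0. Lengths are in m, angles in rad, forces in N, time in s.
With the tool pointing down it reaches from about 0.225 to 0.725 m from the base axis. Payload 3.1 kg.
Tool frame: the origin (TCP) lies on the front face of the gripper's body, between the roots of the fingers; the fingertips stand 73 mm ahead of it and the grasp point (between the pads) lies 54 mm ahead of it; x points along the fingers, y is the direction in which the jaws open and shut, and the axes are right-handed (so a half turn about x gives the same grasp; the last joint's range is limited). The gripper opens to 85 mm and grips with 20 to 120 N. Pads are 22 mm wide; open, the fingers measure 114 mm over their backs; the gripper's body (76 mm by 85 mm) begins 54 mm behind the grasp point. The pads swing forward as they close: fully open they stand 13 mm farther back than shut.
Start: joints at [-1.284, 0.048, 0.099, 1.622, 0, 1.443], TCP at [0.212, -0.48, 0.304] pointing down, gripper open.
Joint ranges: [-2.91, 2.91], [-0.99, 1.94], [-1.21, 1.42], [-2.12, 2.29], [-1.49, 1.47], [-3.14, 3.14]. Speed limits (rad/s): [2.79, 2.79, 3.14, 3.14, 3.14, 3.14].

## Interface

Orientations are given as a unit quaternion [w, x, y, z].
In Python, from cell import manip gives the robot as it stands.
- The arm moves only by the tool drive_tool, never from a script. Its argument "moves" is a list that holds one entry, the list of rows, each a list of 5 numbers: the shift along the tool's x, y, z in mm, then the turn about the tool's x in rad, then the gripper's target within -1 to 1 (fully open at 1, half-way at 0, shut at -1). In form: [[[dx, dy, dz, roll, grip], ...]]. A call has 1 to 5 rows; each row shifts and turns the pose as measured when the row begins, along the tool's axes as they then stand; what a row does not reach is not made up. A row lasts 1/12 s, in which the tool goes at most 41.7 mm and 7.16 degrees, less where a joint would pass 70% of its speed; a pose out of reach is approached as far as the arm can. A call is refused whole if a number of a shift passes 41.7 or a number of a turn 0.125, either way. A call with a gripper value outside its range is refused whole. The fingers move at their own pace and stop on an object; "squeeze" is the grip in N (left out, the last holds). Time passes only in rows, so rows that do not move let the fingers close. It gives the time, the measured TCP pose, the force and the opening at its end, in the units of the state.
- manip.observe(): the state, without advancing time (a new reading comes with each control period).
- manip.get_image(name): name is "scene" or "top" or "wrist"; returns a dict with "img" (480x640x3 uint8, red, green, blue), "camera_matrix" (3x3 intrinsics, pixels), "T" (4x4, takes a point from camera to world coordinates); the wrist camera has in their place "T_tool_cam" (4x4, takes a point from camera to tool coordinates, whose origin is the TCP and whose axes are the tool frame's). Camera axes: x right, y up, looking along -z (the intrinsics and any distortion apply to the point x, -y, -z); pixel columns grow to the right and rows downward; lengths in m; the calibration is good to about 2 mm. A picture is of the moment at which its call begins: read the wrist's pose just before it. There is no depth.
- manip.close_job(): hands the job in, once; it reports no verdict.
The state is a dict: "t": time; "qpos": joint angles; "dq": joint speeds; "joint_torque": joint torques, N m; "tcp_pos": TCP position; "eef_rot": TCP orientation; "contact_force": force on the tool from outside, world axes, zero at the start; "torque": the same for the moment, N m; "gripper_width": finger opening in m.
Only numpy, scipy, OpenCV 4.12 (cv2) and the standard library are available. Lean on these libraries where they do the work, as an engineer would, in place of code of your own. Each camera call takes 0.05 s, during which the arm holds its last target. There are 200 camera calls.

## Task

The drawers of the two small bench units have no handles but push-to-open latches: press the front right in and let go, and it springs out if it was shut, or catches if it was out. Open the deep drawer in the taller unit, stand the squat white tub upright in its empty front compartment without dropping it in, then press the drawer shut again and check that the latch has really caught, so that it stays shut. Keep the low unit's shallow drawer shut and leave the tall bottle and the carton where they are.

Things in the scene. Friction and masses are not known exactly. Their poses are not given: they have to be found in the camera images.
- deep_unit: The taller grey steel drawer unit, fixed to the bench, 250 deep (x) x 200 wide (y) x 126 high, left or right of the low unit. Origin: centre of its underside; x points from its front into it, away from the robot (yaw within 0.12 rad). It holds one deep drawer with a white front. Top inside at 120 mm. Its latch: press the front to the stop, then let go; each press undoes the one before.
- deep_drawer (a joint): How far the drawer is out along the unit's -x, m: 0 shut and latched, -0.007 pressed to the stop, 0.135 fully out. Shut: pressed in 6 mm or more past 0 (6 N) and let go, it springs out to about 0.057. Out: pushed to 4.5 mm or more past 0 and let go, it catches at 0, else springs out again. Ejector 3.6 N at 0.045 to 5 N at 0, none beyond 0.045: there it slides at 1 N and stays put.
- deep_front (a point): Centre of the outer face of the deep drawer's front panel (198 wide, 118 high, 14 mm thick, 4 to 122 mm above the bench; 8 mm of gap behind it when shut), 63 mm above the bench; moves with the drawer. A good place to press. No handle.
- deep_edge (a point): Middle of the panel's top edge, 122 mm above the bench, 7 mm behind the outer face; moves with the drawer. Once the drawer has sprung out, about 60 mm of free room lies behind the panel, to hook or pinch it from above; the drawer's 4 mm side walls reach 85 mm above the bench, so the panel's upper 37 mm are clear.
- deep_inside (a point): Centre of the floor of the drawer's empty front compartment, 22 mm above the bench; moves with the drawer; axes as the unit's. 120 mm long (x), 168 mm wide (y), between the panel and a divider 85 mm above the bench; packed cartons behind that. With the drawer at 0.135 all of it is clear of the unit; shut, it lies under the unit's top.
- squat_tub: The squat white tub to put away: a closed round plastic pot 50 mm in diameter and 72 mm tall with a screw cap (48 mm across, its top 17 mm) and a paper label, about 0.1 kg. Origin: centre of its underside, z up along its axis. It stands on the bench to the left or to the right of the units, the tall bottle on the other side.
- shallow_unit: The other grey drawer unit, fixed to the bench: same depth and width but only 66 mm high, with one shallow drawer (white front panel 58 mm high). Origin and axes as for deep_unit. Bystander.
- shallow_drawer (a joint): How far the shallow drawer is out, in m: 0 = shut and latched; it has the same latch. To be left shut.
- shallow_front (a point): Centre of the outer face of the shallow drawer's front panel (198 wide x 58 high), 33 mm above the bench.
- tall_bottle: Tall white bottle with a narrower cap, 54 mm in diameter, 125 mm tall; origin at the centre of its underside. Bystander.
- carton: White medicine carton lying on the bench left of the units, 115 x 62 x 30 mm; origin at the centre of its underside. Bystander.
Things that resemble listed ones, but are neither listed nor needed, are in the scene too. Leave any orange or yellow look-alike of the squat_tub alone.

How it is judged:
By the outcome, as a careful person would: the job done as asked, in the order asked, and still so for the second after the job is handed in, with the robot touching nothing.
It also fails if it takes over 62 s, if anything falls off the work surface, if the arm or the gripper's body presses on something with over 40 N, if the wrist force passes 120 N, or if a joint passes its speed limit or range.

## Working session

There is one attempt and no reset: what is moved stays moved. The work goes in short steps, Python scripts to look and compute and a tool call to move; the robot and the scene stay as the last step left them, time stands still between calls to the robot, and variables do not carry over. Pictures are saved under pics/ and viewed, about 8 in all and at most 12, crops included, and the job is handed in when it is done.

Besides the shell and the picture viewer there is one more tool, called in YAML: its name, and indented under it one key for each argument. drive_tool: Moves the arm, as the interface text tells. Its arguments: {"type":"object","properties":{"moves":{"type":"array"},"squeeze":{"type":"number"}},"required":["moves"]}

```bash
mkdir -p pics; ls; cat > h.py <<'E'
import numpy as np, cv2
from cell import manip
from scipy.spatial.transform import Rotation as R
def pose():
    s=manip.observe(); q=s["eef_rot"]; T=np.eye(4); T[:3,:3]=R.from_quat([q[1],q[2],q[3],q[0]]).as_matrix(); T[:3,3]=s["tcp_pos"]; return T
def shot(name,fn=None):
    T=pose(); d=manip.get_image(name); 
    d["T"]=d["T"] if "T" in d else T@np.array(d["T_tool_cam"])
    if fn: cv2.imwrite("pics/"+fn,d["img"][:,:,::-1])
    np.savez(f"/tmp/{name}.npz",img=d["img"],K=d["camera_matrix"],T=d["T"]); return d
def load(name): return dict(np.load(f"/tmp/{name}.npz"),camera_matrix=np.load(f"/tmp/{name}.npz")["K"])
def ray(d,u,v):
    K=np.array(d["camera_matrix"]);T=np.array(d["T"]); x=np.linalg.solve(K,[u,v,1]); return T[:3,3],T[:3,:3]@np.array([x[0],-x[1],-x[2]])
def on(d,u,v,z):
    o,r=ray(d,u,v); return (o+r*(z-o[2])/r[2]).round(4)
def proj(d,p):
    T=np.array(d["T"]);c=T[:3,:3].T@(np.array(p)-T[:3,3]);K=np.array(d["camera_matrix"]);x=K@[c[0],-c[1],-c[2]];return (x[:2]/x[2]).round(1)
E
python3 - <<'E'
from h import *
a=shot("top","top0.png");b=shot("scene","scene0.png")
for d in(a,b):print({k:v for k,v in d.items() if k!="img"})
print(manip.observe())
E
```

```text
pics
{'camera_matrix': array([[483.2973527 ,   0.        , 320.28475249],
       [  0.        , 483.2973527 , 233.27290975],
       [  0.        ,   0.        ,   1.        ]]), 'T': array([[ 0.0074889 ,  0.99181223, -0.12748498,  0.41574205],
       [-0.99995258,  0.00822126,  0.00521952, -0.02074415],
       [ 0.00622487,  0.12743984,  0.99182677,  1.23299782],
       [ 0.        ,  0.        ,  0.        ,  1.        ]])}
{'camera_matrix': array([[568.70095615,   0.        , 312.07922062],
       [  0.        , 568.70095615, 232.99776137],
       [  0.        ,   0.        ,   1.        ]]), 'T': array([[ 0.90056097, -0.31236749,  0.30235161,  0.94633431],
       [ 0.43459192,  0.62936582, -0.64422708, -0.79734253],
       [ 0.01094582,  0.71156533,  0.70253468,  0.97178626],
       [ 0.        ,  0.        ,  0.        ,  1.        ]])}
{'t': 0.1, 'qpos': array([-1.28381080e+00,  4.86830837e-02,  9.77383110e-02,  1.62204495e+00,
        1.15981056e-05,  1.44299947e+00]), 'dq': array([-0.00086447, -0.00172159,  0.00240801,  0.00180192, -0.00070443,
       -0.0009848 ]), 'joint_torque': array([ 1.77878741e-03, -3.39852476e+01,  3.20935142e+01,  1.58979697e-02,
       -2.28886556e-04,  1.08923143e-06]), 'tcp_pos': array([ 0.21144357, -0.48008166,  0.30282264]), 'eef_rot': array([-0.14482528, -0.6918965 , -0.14637199,  0.69201164]), 'contact_force': array([ 0.67912055,  0.61065832, -0.88107018]), 'torque': array([-0.01203877,  0.03115221, -0.00284783]), 'gripper_width': 0.08527852544852478}
```

View pics/top0.png

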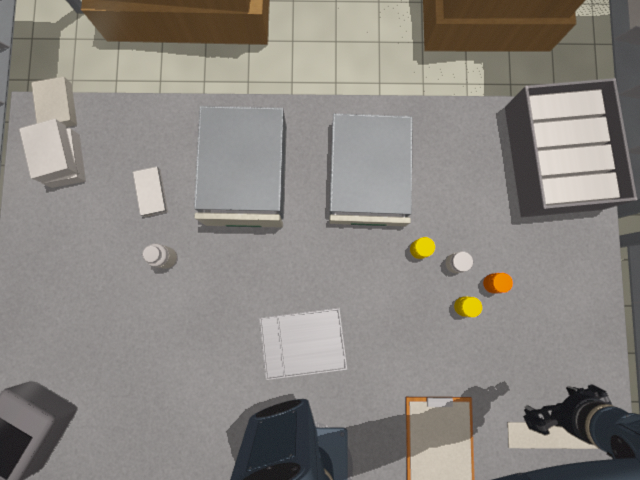

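View pics/scene0.png

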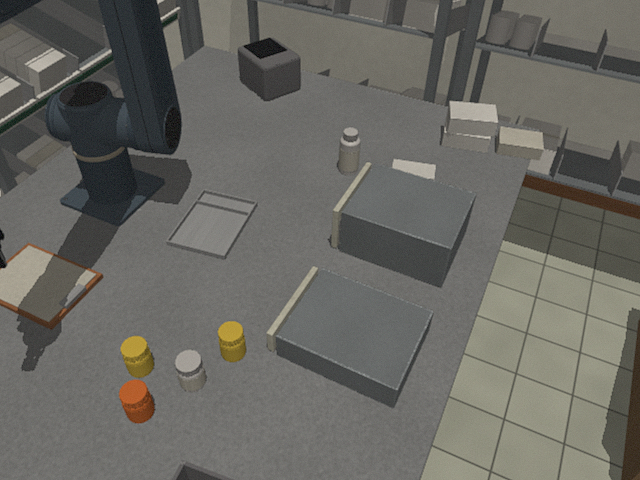

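Top view: the taller unit is on the left (top face about 196–285 × 107–213, panel strip at row ~218) and the low unit on the right (331–412). The tall bottle is at (155,255) and the carton at (149,191). Candidates for the tub: white (461,262), yellow (424,247), yellow (469,307) and orange (499,283); the white bottle at (155,255) is too tall. The description fits the white one at (461,262), scene (190,370).

```bash
python3 - <<'E'
from h import *
a=load("top");b=load("scene")
im=a["img"].astype(int)
# tub cap: bright low-sat blob near (461,262)
hsv=cv2.cvtColor(a["img"],cv2.COLOR_RGB2HSV)
m=((hsv[:,:,1]<40)&(hsv[:,:,2]>165)).astype(np.uint8)
n,l,st,c=cv2.connectedComponentsWithStats(m)
for i in range(1,n):
    if 60<st[i,4]<6000: print(st[i],c[i].round(1),on(a,*c[i],.072)[:2])
m=((hsv[:,:,1]>150)&(hsv[:,:,2]>150)).astype(np.uint8)
n,l,st,c=cv2.connectedComponentsWithStats(m)
for i in range(1,n):
    if 200<st[i,4]<1500: print('col',st[i],c[i].round(1),on(a,*c[i],.072)[:2])
for n_,pts in dict(deep=[(200,107),(285,108),(282,213),(196,212)],).items():
    for p in pts: print(n_,p,on(a,*p,.126))
for p in [(196,216),(281,221)]:print('edge',on(a,*p,.122))
def crop(d,x0,y0,x1,y1,k,t):
    w=cv2.resize(d["img"][y0:y1,x0:x1,::-1],None,fx=k,fy=k,interpolation=cv2.INTER_CUBIC);return w
A=crop(a,185,95,295,235,4,'')   # deep unit
B=crop(a,405,230,515,325,4,'')
B=cv2.copyMakeBorder(B,0,A.shape[0]-B.shape[0],0,0,cv2.BORDER_CONSTANT)
o=np.hstack([A,B]);o=cv2.resize(o,(800,int(o.shape[0]*800/o.shape[1])));print(o.shape);cv2.imwrite("pics/c1.png",o)
d=shot("wrist");print(d["T_tool_cam"],d["camera_matrix"])
E
```

```text
[ 15   0  19  21 368] [24.3 10.1] [1.1358 0.7365]
[ 35   0  38  23 677] [50.8 10. ] [1.1366 0.6687]
[269   2  23  39 865] [280.2  20.7] [1.1139 0.0801]
[ 294    2   41   39 1599] [314.  21.] [ 1.1141 -0.0066]
[ 337    2   41   39 1585] [356.9  21.2] [ 1.1149 -0.1168]
[ 380    3   33   39 1204] [395.1  22.4] [ 1.1126 -0.2151]
[576   5  16  11 118] [583.8  10.6] [ 1.1508 -0.7034]
[593   5  16  11 106] [600.4   9.8] [ 1.1534 -0.7466]
[ 77  15  18  23 315] [84.8 28.1] [1.0883 0.5783]
[ 60  21  16  17 168] [68.8 31.2] [1.0794 0.6186]
[  19   40   55  138 3897] [ 48.6 118.3] [0.8478 0.6517]
[  74   40   44   40 1442] [94. 62.] [0.9969 0.549 ]
[ 249   42   43   40 1516] [271.8  63. ] [0.999  0.0994]
[ 293   42   42   40 1678] [313.5  61.5] [ 1.0042 -0.0063]
[ 337   42   42   41 1657] [357.5  62.3] [ 1.0034 -0.1181]
[ 380   43   43   40 1497] [398.5  63.7] [ 1.0007 -0.2222]
[ 118   50   43   31 1220] [138.6  65.1] [0.9901 0.4358]
[ 162   53   43   28 1083] [182.1  67.5] [0.9846 0.3258]
[205  53  43  28 996] [226.9  68.6] [0.9831 0.2125]
[424  61  42  23 849] [445.2  72.4] [ 0.9787 -0.3404]
[
[... 1627 characters left out ...]
3] [ 0.4502 -0.4631]
col [461 297  21  20 343] [471.1 306.3] [ 0.3926 -0.3872]
deep (200, 107) [0.8594 0.2627 0.126 ]
deep (285, 108) [0.8589 0.0599 0.126 ]
deep (282, 213) [0.6047 0.0626 0.126 ]
deep (196, 212) [0.6054 0.262  0.126 ]
edge [0.5966 0.2626 0.122 ]
edge [0.5865 0.0649 0.122 ]
(509, 800, 3)
[[ 6.20870131e-04  3.01174004e-01 -9.53568998e-01 -7.06924957e-02]
 [ 9.99999805e-01 -1.21550177e-04  6.12711044e-04 -4.18634931e-04]
 [ 6.86261579e-05 -9.53569192e-01 -3.01174020e-01 -7.65209842e-02]
 [ 0.00000000e+00  0.00000000e+00  0.00000000e+00  1.00000000e+00]] [[370.0645309    0.         321.3097723 ]
 [  0.         370.0645309  243.44507298]
 [  0.           0.           1.        ]]
```

View pics/c1.png

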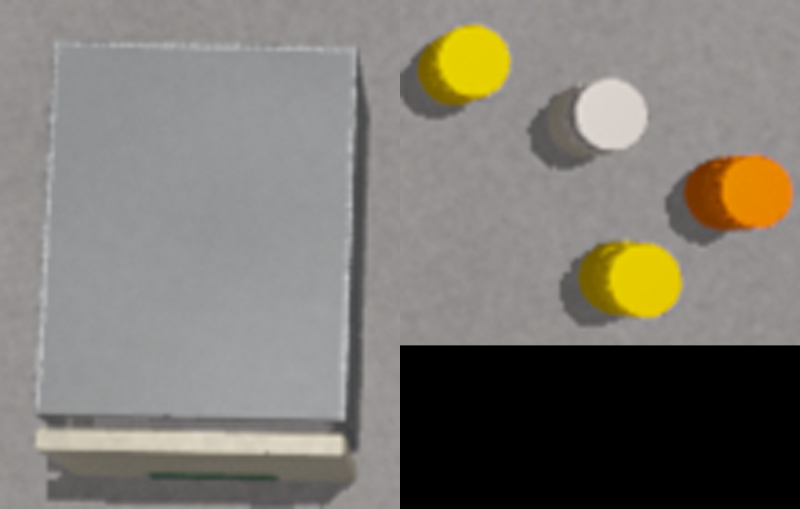

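The crop confirms it: the tub is the round white-capped pot between two yellow pots and an orange one. The deep drawer is shut, with its panel top along top-image row ~216. Next I fix the unit geometry and the tool axes.

```bash
cat >> h.py <<'E'
U=dict(o=None)
def need(target,yaw_dir):
    """remaining shift in tool axes (mm), in the current tool frame, and roll to align tool y with yaw_dir"""
    T=pose(); d=T[:3,:3].T@(np.array(target)-T[:3,3])*1000
    y=T[:3,:3].T@np.array([*yaw_dir,0]); r=np.arctan2(y[2],y[1]); r=(r+np.pi/2)%np.pi-np.pi/2
    s=manip.observe()
    print("tcp",T[:3,3].round(4),"tool d mm",d.round(1),"roll",r.round(3),"t",round(s["t"],2),"F",s["contact_force"].round(1),"w",round(s["gripper_width"],4),"q6",s["qpos"][5].round(2))
E
python3 - <<'E'
from h import *
a=load("top");k=3.6364
f=lambda x,y:(185+x/k-.4,95+y/k-.4)
for n,p,z in [("TL",(55,42),.126),("BL",(38,415),.126),("TR",(356,48),.126),("BR",(345,417),.126),("FL",(37,450),.122),("FR",(345,453),.122),("RL",(38,430),.122),("RR",(345,434),.122)]:
    print(n,on(a,*f(*p),z))
print(pose().round(3)); need([.5,-.371,.25],[-.4,.92]); need([.5,-.371,.25],[0,1])
E
```

```text
TL [0.8615 0.2634 0.126 ]
BL [0.6131 0.2645 0.126 ]
TR [0.8594 0.0659 0.126 ]
BR [0.6135 0.0687 0.126 ]
FL [0.5911 0.2652 0.122 ]
FR [0.5908 0.0685 0.122 ]
RL [0.604  0.2651 0.122 ]
RR [0.6031 0.0688 0.122 ]
[[-0.001  0.403 -0.915  0.211]
 [ 0.002 -0.915 -0.403 -0.48 ]
 [-1.    -0.002 -0.     0.303]
 [ 0.     0.     0.     1.   ]]
tcp [ 0.2115 -0.4802  0.303 ] tool d mm [  53.    16.5 -308. ] roll 0.005 t 0.15 F [-0.1  0.2 -0.5] w 0.0856 q6 1.44
tcp [ 0.2115 -0.4802  0.303 ] tool d mm [  53.    16.5 -308. ] roll 0.415 t 0.15 F [-0.1  0.2 -0.5] w 0.0856 q6 1.44
```

drive_tool:
  moves:
    - [[0, 0, -40, 0.104, -1], [0, 0, -40, 0.104, -1], [0, 0, -40, 0.104, -1], [0, 0, -40, 0.104, -1], [0, 0, -40, 0, -1]]
  squeeze: 40

```text
t: 0.57
tcp_pos: [0.4031, -0.4424, 0.3009]
eef_rot: [0.014, -0.705, 0.012, 0.709]
contact_force: [0.3, -1.3, 0.4]
gripper_width: 0.0254
```

```bash
python3 -c "
from h import *
need([.53,.166,.14],[0,1])"
```

```text
tcp [ 0.4031 -0.4424  0.3009] tool d mm [ 162.  -612.4 -104.8] roll -0.038 t 0.57 F [ 0.3 -1.3  0.4] w 0.0254 q6 2.24
```

drive_tool:
  moves:
    - [[0, -30, 0, -0.12, -1], [0, -30, -4, -0.12, -1], [0, -29, -7, -0.12, -1], [0, -28, -11, -0.12, -1], [0, -27, -14, -0.12, -1]]

```text
t: 0.98
tcp_pos: [0.4184, -0.2923, 0.2819]
eef_rot: [-0.194, -0.672, -0.214, 0.682]
contact_force: [0.9, 0.0, 0.6]
gripper_width: -0.0002
```

drive_tool:
  moves:
    - [[0, -25, -17, -0.12, -1], [0, -23, -20, -0.12, -1], [0, -20, -22, -0.12, -1], [0, -17, -25, -0.12, -1], [0, -14, -26, -0.12, -1]]

```text
t: 1.4
tcp_pos: [0.4174, -0.1341, 0.2819]
eef_rot: [-0.389, -0.579, -0.416, 0.584]
contact_force: [-0.3, 0.2, -0.2]
gripper_width: 0.0001
```

drive_tool:
  moves:
    - [[0, -11, -28, -0.12, -1], [0, -7, -29, -0.12, -1], [0, -4, -30, -0.12, -1], [0, 0, -30, -0.12, -1], [0, 3, -30, -0.12, -1]]

```text
t: 1.82
tcp_pos: [0.4123, 0.0236, 0.2846]
eef_rot: [0.547, 0.431, 0.576, -0.428]
contact_force: [1.0, 0.7, 0.4]
gripper_width: -0.0
```

```bash
python3 -c "
from h import *
need([.53,.166,.14],[0,1])"
```

```text
tcp [0.4123 0.0236 0.2846] tool d mm [ 145.2  153.7 -101.6] roll -1.306 t 1.82 F [1.  0.7 0.4] w -0.0 q6 1.19
```

drive_tool:
  moves:
    - [[10, 0, 0, -0.12, -1], [10, 0, 0, -0.12, -1], [10, 0, 0, -0.12, -1], [10, 0, 0, -0.12, -1], [10, 0, 0, -0.12, -1]]

```text
t: 2.23
tcp_pos: [0.4105, 0.0329, 0.2349]
eef_rot: [0.655, 0.243, 0.678, -0.229]
contact_force: [0.1, -0.4, -0.0]
gripper_width: 0.0001
```

drive_tool:
  moves:
    - [[10, 0, 0, -0.12, -1], [10, 0, 0, -0.12, -1], [10, 0, 0, -0.12, -1], [10, 0, 0, -0.12, -1], [10, 0, 0, -0.12, -1]]

```text
t: 2.65
tcp_pos: [0.4077, 0.0351, 0.1807]
eef_rot: [0.697, 0.03, 0.717, -0.009]
contact_force: [-0.7, 0.2, -0.6]
gripper_width: 0.0
```

```bash
python3 -c "
from h import *
need([.53,.166,.14],[0,1])"
```

```text
tcp [0.4077 0.0351 0.1807] tool d mm [ 41.4 136.4 115.9] roll -0.056 t 2.65 F [-0.7  0.2 -0.6] w 0.0 q6 -0.04
```

drive_tool:
  moves:
    - [[10, 30, 25, -0.05, -1], [10, 30, 25, 0, -1], [10, 30, 25, 0, -1], [10, 30, 25, 0, -1], [0, 10, 10, 0, -1]]

```text
t: 3.07
tcp_pos: [0.5164, 0.1661, 0.1326]
eef_rot: [0.694, 0.013, 0.72, 0.007]
contact_force: [-0.7, -0.7, -0.0]
gripper_width: -0.0004
```

```bash
python3 -c "
from h import *
need([.58,.166,.14],[0,1]);shot('wrist','w1.png')"
```

```text
tcp [0.5164 0.1661 0.1326] tool d mm [-9.7  0.7 63.3] roll -0.007 t 3.07 F [-0.7 -0.7 -0. ] w -0.0004 q6 0.18
```

View pics/w1.png

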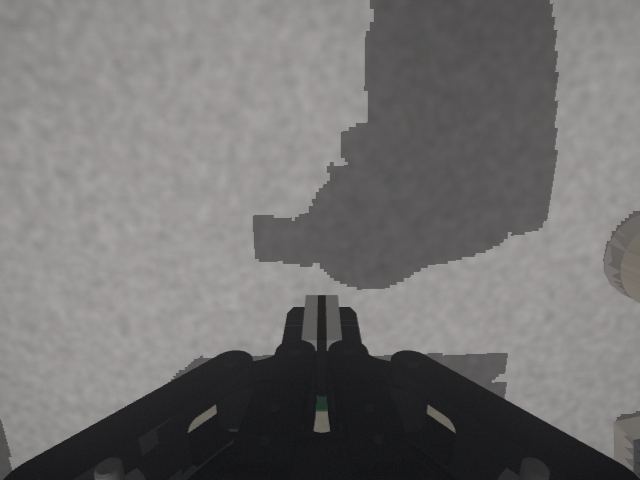

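drive_tool:
  moves:
    - [[-10, 0, 15, 0, -1], [-3, 0, 15, 0, -1], [0, 0, 15, 0, -1], [0, 0, 6, 0, -1], [0, 0, 3, 0, -1]]

```text
t: 3.53
tcp_pos: [0.5695, 0.1667, 0.1397]
eef_rot: [0.69, 0.01, 0.724, 0.008]
contact_force: [-0.6, -0.1, -0.1]
gripper_width: 0.0002
```

drive_tool:
  moves:
    - [[0, 0, 4, 0, -1], [0, 0, 4, 0, -1], [0, 0, 4, 0, -1]]

```text
t: 3.78
tcp_pos: [0.5789, 0.1656, 0.1386]
eef_rot: [0.688, 0.01, 0.726, 0.007]
contact_force: [-6.5, -1.5, 2.2]
gripper_width: -0.0001
```

drive_tool:
  moves:
    - [[0, 0, 4, 0, -1], [0, 0, 4, 0, -1]]

```text
t: 3.95
tcp_pos: [0.5823, 0.1651, 0.1377]
eef_rot: [0.684, 0.01, 0.73, 0.007]
contact_force: [-5.5, -0.5, 1.6]
gripper_width: -0.0001
```

drive_tool:
  moves:
    - [[0, 0, 4, 0, -1], [0, 0, 4, 0, -1]]

```text
t: 4.12
tcp_pos: [0.5847, 0.1646, 0.1365]
eef_rot: [0.678, 0.01, 0.735, 0.006]
contact_force: [-9.4, -1.6, 3.2]
gripper_width: 0.0002
```

drive_tool:
  moves:
    - [[-2, 0, 6, 0, -1], [-2, 0, 6, 0, -1]]

```text
t: 4.28
tcp_pos: [0.5855, 0.1644, 0.1366]
eef_rot: [0.668, 0.01, 0.744, 0.005]
contact_force: [-13.5, 1.1, 4.5]
gripper_width: -0.0
```

drive_tool:
  moves:
    - [[-5, 0, -30, 0, -1], [0, 0, -30, 0, -1], [0, 0, -30, 0, -1], [-10, 0, -20, 0, -1], [-30, 0, 0, 0, -1]]

```text
t: 4.7
tcp_pos: [0.4675, 0.1619, 0.1776]
eef_rot: [0.653, 0.008, 0.757, 0.002]
contact_force: [-0.1, 0.1, -1.0]
gripper_width: -0.0
```

```bash
python3 - <<'E'
from h import *
need([.58,.166,.22],[0,1]);d=shot('top')
cv2.imwrite('pics/t2.png',cv2.resize(d['img'][90:300,120:350,::-1],None,fx=2.5,fy=2.5))
E
```

```text
tcp [0.4675 0.1619 0.1776] tool d mm [-58.3   5.8 105. ] roll -0.007 t 4.7 F [-0.1  0.1 -1. ] w -0.0 q6 0.18
```

View pics/t2.png

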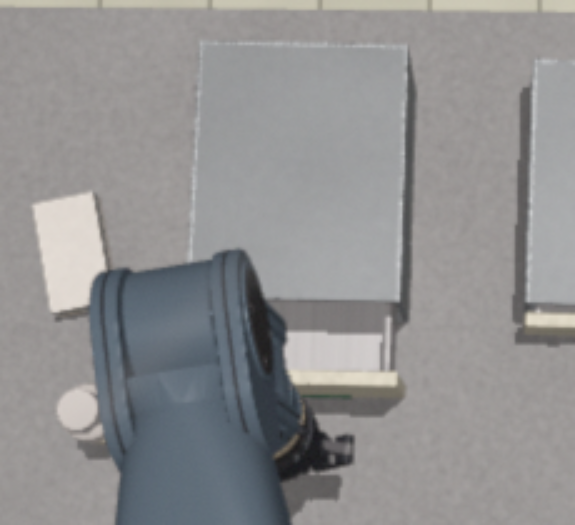

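The drawer has sprung out: panel top at crop row ~380, compartment visible behind it. Next I hook the panel from behind.

drive_tool:
  moves:
    - [[-40, 2, -6, 0, -1], [-5, 2, 35, 0, -1], [-5, 0, 35, 0, -1], [-5, 0, 30, 0, -1], [-2, 0, 15, 0, -1]]

```text
t: 5.17
tcp_pos: [0.5895, 0.1652, 0.2365]
eef_rot: [0.664, 0.009, 0.748, 0.005]
contact_force: [-0.2, -0.5, -0.8]
gripper_width: 0.0001
```

```bash
python3 -c "
from h import *
need([.583,.166,.17],[0,1]);print(pose().round(3))"
```

```text
tcp [0.5895 0.1652 0.2365] tool d mm [66.8 -0.5  1.4] roll -0.004 t 5.17 F [-0.2 -0.5 -0.8] w 0.0001 q6 0.15
[[-0.118  0.006  0.993  0.59 ]
 [ 0.019  1.    -0.004  0.165]
 [-0.993  0.019 -0.118  0.237]
 [ 0.     0.     0.     1.   ]]
```

drive_tool:
  moves:
    - [[22, 0, 0, 0, -1], [20, 0, 0, 0, -1], [15, 0, 0, 0, -1], [8, 0, 0, 0, -1]]

```text
t: 5.5
tcp_pos: [0.5917, 0.1658, 0.175]
eef_rot: [0.671, 0.01, 0.742, 0.005]
contact_force: [-0.5, 1.2, 0.3]
gripper_width: 0.0001
```

drive_tool:
  moves:
    - [[0, 0, -6, 0, -1], [0, 0, -6, 0, -1], [0, 0, -6, 0, -1]]

```text
t: 5.75
tcp_pos: [0.5722, 0.1654, 0.1749]
eef_rot: [0.67, 0.01, 0.743, 0.004]
contact_force: [0.3, 0.2, -0.4]
gripper_width: 0.0002
```

drive_tool:
  moves:
    - [[1, 0, -10, 0, -1], [1, 0, -12, 0, -1], [1, 0, -12, 0, -1], [1, 0, -12, 0, -1]]

```text
t: 6.08
tcp_pos: [0.5275, 0.1659, 0.1808]
eef_rot: [0.675, 0.011, 0.738, 0.005]
contact_force: [2.3, 0.3, -2.0]
gripper_width: 0.0001
```

drive_tool:
  moves:
    - [[1, 0, -12, 0, -1], [1, 0, -12, 0, -1], [1, 0, -8, 0, -1]]

```text
t: 6.33
tcp_pos: [0.495, 0.1664, 0.1854]
eef_rot: [0.68, 0.011, 0.733, 0.005]
contact_force: [0.7, 0.7, -1.2]
gripper_width: 0.0001
```

drive_tool:
  moves:
    - [[10, 0, 0, 0, -1], [5, 0, -6, 0, -1], [1, 0, -6, 0, -1], [1, 0, -5, 0, -1]]

```text
t: 6.67
tcp_pos: [0.4827, 0.1674, 0.1739]
eef_rot: [0.689, 0.011, 0.725, 0.006]
contact_force: [15.5, -0.2, -4.4]
gripper_width: -0.0
```

drive_tool:
  moves:
    - [[1, 0, -5, 0, -1], [1, 0, -5, 0, -1]]

```text
t: 6.83
tcp_pos: [0.4812, 0.1674, 0.1742]
eef_rot: [0.697, 0.012, 0.717, 0.005]
contact_force: [10.7, 1.0, -3.5]
gripper_width: -0.0001
```

drive_tool:
  moves:
    - [[0, 0, 8, 0, -1], [-35, 0, 5, 0, 0], [-30, -20, 0, 0, 0.5], [-20, -40, 0, 0, 0.5], [0, -40, 0, 0, 0.5]]

```text
t: 7.25
tcp_pos: [0.4935, 0.0693, 0.2537]
eef_rot: [0.693, 0.008, 0.72, 0.01]
contact_force: [0.5, -0.3, 0.3]
gripper_width: 0.0479
```

drive_tool:
  moves:
    - [[0, -40, 0, 0, 0.5], [0, -40, 0, 0, 0.5], [0, -40, 0, 0, 0.5], [0, -40, 0, 0, 0.5], [0, -40, 0, 0, 0.5]]

```text
t: 7.67
tcp_pos: [0.4936, -0.1378, 0.2499]
eef_rot: [0.693, 0.007, 0.721, 0.013]
contact_force: [0.2, -1.0, 0.3]
gripper_width: 0.064
```

drive_tool:
  moves:
    - [[0, -40, 0, 0, 0.5], [0, -40, 0, 0, 0.5], [0, -40, 0, 0, 0.5], [0, -30, 0, 0, 0.5], [0, -20, 0, 0, 0.5]]

```text
t: 8.08
tcp_pos: [0.4911, -0.3189, 0.241]
eef_rot: [0.691, 0.011, 0.723, 0.013]
contact_force: [0.8, -0.8, 0.5]
gripper_width: 0.064
```

```bash
python3 - <<'E'
from h import *
need([.5,-.371,.13],[0,1]);print(pose().round(3))
w=shot('wrist');t=shot('top')
A=w['img'][:,:,::-1];A=cv2.resize(A,(427,320));B=cv2.resize(t['img'][95:300,180:350,::-1],(320*170//205,320))
cv2.imwrite('pics/c3.png',np.hstack([A,B]))
E
```

```text
tcp [ 0.4911 -0.3189  0.241 ] tool d mm [108.7 -55.9  13.7] roll 0.004 t 8.08 F [ 0.8 -0.8  0.5] w 0.064 q6 -0.69
[[-0.046 -0.002  0.999  0.491]
 [ 0.034  0.999  0.004 -0.319]
 [-0.998  0.035 -0.045  0.241]
 [ 0.     0.     0.     1.   ]]
```

View pics/c3.png

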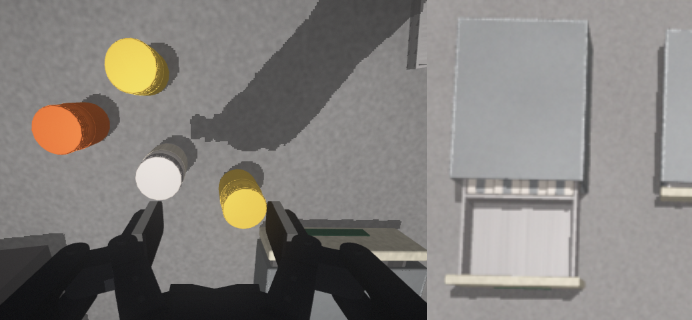

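Wrist view: white cap at (159,178), yellow to its right, orange and yellow to its left. The top view shows the drawer fully open with the front compartment empty.

```bash
python3 - <<'E'
from h import *
w=load('wrist');t=load('top')
h=cv2.cvtColor(w['img'],cv2.COLOR_RGB2HSV);m=((h[:,:,1]<35)&(h[:,:,2]>185)).astype(np.uint8)
n,l,st,c=cv2.connectedComponentsWithStats(m)
for i in range(1,n):
    if st[i,4]>300: 
        p=(l==i).astype(np.uint8);(x,y),r=cv2.minEnclosingCircle(np.argwhere(p)[:,::-1].astype(np.float32));print(st[i],c[i],on(w,*c[i],.072),on(w,x,y,.072))
k=320/205
g=lambda x,y:(180+(x-427)/k-.3,95+y/k-.3)
for n,p,z in [('FL',(446,286),.122),('FR',(579,286),.122),('RL',(446,276),.122),('divL',(470,197),.085),('divR',(575,197),.085),('sideR',(575,240),.085),('sideL',(466,240),.085)]:print(n,on(t,*g(*p),z))
E
```

```text
[ 203  236   68   64 3457] [236.84090252 267.47179636] [ 0.4981 -0.3707  0.072 ] [ 0.4982 -0.3708  0.072 ]
[559 378  81  13 870] [601.3954023 384.2862069] [ 0.5967 -0.094   0.072 ] [ 0.5964 -0.096   0.072 ]
FL [0.4532 0.2663 0.122 ]
FR [0.4547 0.0716 0.122 ]
RL [0.4678 0.2669 0.122 ]
divL [0.591  0.2446 0.085 ]
divR [0.5923 0.0834 0.085 ]
sideR [0.5259 0.0821 0.085 ]
sideL [0.5246 0.2483 0.085 ]
```

drive_tool:
  moves:
    - [[0, -30, 6, 0, 0.6], [0, -24, 4, 0, 0.6], [15, -1, 1, 0, 0.6], [25, -1, 1, 0, 0.6], [0, 0, 0, 0, 0.6]]

```text
t: 8.6
tcp_pos: [0.4998, -0.3722, 0.1924]
eef_rot: [0.688, 0.016, 0.726, 0.017]
contact_force: [0.1, 0.8, -1.4]
gripper_width: 0.0686
```

```bash
python3 -c "
from h import *
need([.501,-.373,.105],[0,1]);print(pose().round(3))"
```

```text
tcp [ 0.4998 -0.3722  0.1924] tool d mm [87.1 -4.9  5.9] roll 0.002 t 8.6 F [ 0.1  0.8 -1.4] w 0.0686 q6 -0.75
[[-0.053  0.     0.999  0.5  ]
 [ 0.046  0.999  0.002 -0.372]
 [-0.997  0.046 -0.053  0.192]
 [ 0.     0.     0.     1.   ]]
```

drive_tool:
  moves:
    - [[25, -2, 2, 0, 0.6], [25, -1, 2, 0, 0.6], [20, -1, 1, 0, 0.6], [12, -1, 1, 0, 0.6], [4, 0, 0, 0, 0.6]]

```text
t: 9.02
tcp_pos: [0.5032, -0.3689, 0.1074]
eef_rot: [0.688, 0.016, 0.725, 0.019]
contact_force: [0.1, -0.0, 1.2]
gripper_width: 0.0681
```

```bash
python3 -c "
from h import *
need([.501,-.373,.105],[0,1]);print(pose().round(3))"
```

```text
tcp [ 0.5032 -0.3689  0.1074] tool d mm [ 2.3 -4.2 -2.1] roll 0.007 t 9.02 F [ 0.1 -0.   1.2] w 0.0681 q6 -0.75
[[-0.053 -0.004  0.999  0.503]
 [ 0.049  0.999  0.007 -0.369]
 [-0.997  0.049 -0.052  0.107]
 [ 0.     0.     0.     1.   ]]
```

drive_tool:
  moves:
    - [[2, -4, -2, 0, 0.6], [0, 0, 0, 0, 0], [0, 0, 0, 0, 0], [0, 0, 0, 0, -0.5], [0, 0, 0, 0, -0.5]]
  squeeze: 25

```text
t: 9.43
tcp_pos: [0.5025, -0.3731, 0.1095]
eef_rot: [0.689, 0.014, 0.724, 0.019]
contact_force: [-0.6, 0.2, -0.4]
gripper_width: 0.0488
```

drive_tool:
  moves:
    - [[0, 0, 0, 0, -0.5], [0, 0, 0, 0, -0.5], [0, 0, 0, 0, -0.5]]

```text
t: 9.68
tcp_pos: [0.5031, -0.3736, 0.1112]
eef_rot: [0.69, 0.014, 0.724, 0.018]
contact_force: [-0.5, -0.1, -2.3]
gripper_width: 0.0491
```

```bash
python3 - <<'E'
from h import *
need([.501,-.373,.105],[0,1]);d=shot('scene')
cv2.imwrite('pics/s4.png',cv2.resize(d['img'][280:440,90:290,::-1],None,fx=3,fy=3))
E
```

```text
tcp [ 0.5031 -0.3736  0.1112] tool d mm [ 6.4  0.4 -1.8] roll 0.008 t 9.68 F [-0.5 -0.1 -2.3] w 0.0491 q6 -0.75
```

drive_tool:
  moves:
    - [[-20, 0, 0, 0, -0.5], [-35, 0, 0, 0, -0.5], [-35, 0, 0, 0, -0.5], [-35, 0, 0, 0, -0.5], [-30, 10, 0, 0, -0.5]]
  squeeze: 35

```text
t: 10.15
tcp_pos: [0.506, -0.3679, 0.2575]
eef_rot: [0.682, 0.021, 0.73, 0.024]
contact_force: [0.2, 0.2, -1.6]
gripper_width: 0.0486
```

```bash
python3 - <<'E'
from h import *
need([.533,.164,.27],[0,1]);w=shot('wrist');d=shot('scene')
A=cv2.resize(w['img'][:,:,::-1],(400,300));B=cv2.resize(d['img'][140:440,60:460,::-1],(400,300))
cv2.imwrite('pics/c4.png',np.hstack([A,B]))
E
```

```text
tcp [ 0.506  -0.3679  0.2575] tool d mm [ 19.2 531.6  30. ] roll 0.007 t 10.15 F [ 0.2  0.2 -1.6] w 0.0486 q6 -0.74
```

View pics/c4.png

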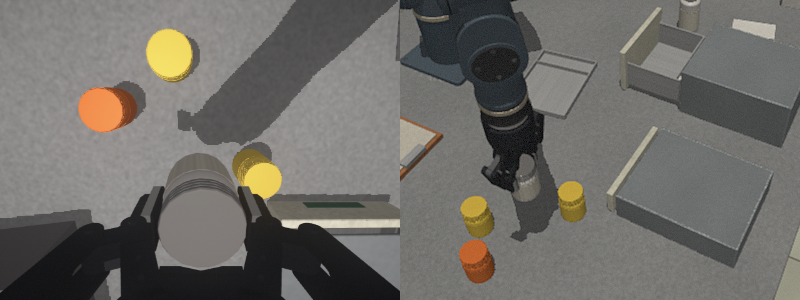

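The tub is lifted upright between the pads. Carrying it over to the drawer.

drive_tool:
  moves:
    - [[-5, 36, 2, 0, -0.5], [-4, 36, 2, 0, -0.5], [-2, 36, 2, 0, -0.5], [-2, 36, 2, 0, -0.5], [-2, 36, 2, 0, -0.5]]

```text
t: 10.67
tcp_pos: [0.5183, -0.1911, 0.284]
eef_rot: [0.685, 0.021, 0.728, 0.017]
contact_force: [0.2, -0.5, -1.7]
gripper_width: 0.0484
```

drive_tool:
  moves:
    - [[-1, 36, 2, 0, -0.5], [-1, 36, 2, 0, -0.5], [-1, 36, 2, 0, -0.5], [-1, 36, 2, 0, -0.5], [-1, 36, 2, 0, -0.5]]

```text
t: 11.08
tcp_pos: [0.5276, -0.0031, 0.2944]
eef_rot: [0.684, 0.022, 0.729, 0.017]
contact_force: [0.1, 0.3, -1.7]
gripper_width: 0.0484
```

drive_tool:
  moves:
    - [[-1, 36, 2, 0, -0.5], [-1, 36, 2, 0, -0.5], [0, 30, 2, 0, -0.5], [0, 20, 2, 0, -0.5], [0, 10, 2, 0, -0.5]]

```text
t: 11.5
tcp_pos: [0.5361, 0.1404, 0.2995]
eef_rot: [0.682, 0.021, 0.731, 0.02]
contact_force: [0.5, -0.0, -0.9]
gripper_width: 0.0483
```

```bash
python3 -c "
from h import *
need([.533,.164,.16],[0,1]);print(pose().round(3))"
```

```text
tcp [0.5361 0.1404 0.2995] tool d mm [140.5  15.6   6.5] roll 0.001 t 11.5 F [ 0.5 -0.  -0.9] w 0.0483 q6 0.11
[[-0.069  0.003  0.998  0.536]
 [ 0.057  0.998  0.001  0.14 ]
 [-0.996  0.057 -0.069  0.299]
 [ 0.     0.     0.     1.   ]]
```

drive_tool:
  moves:
    - [[30, 10, 2, 0, -0.5], [30, 8, 1, 0, -0.5], [30, 0, 1, 0, -0.5], [25, -1, 1, 0, -0.5], [12, -1, 1, 0, -0.5]]

```text
t: 11.92
tcp_pos: [0.5362, 0.1667, 0.1713]
eef_rot: [0.686, 0.019, 0.727, 0.021]
contact_force: [0.9, -0.7, -1.4]
gripper_width: 0.0492
```

```bash
python3 - <<'E'
from h import *
need([.533,.164,.133],[0,1]);d=shot('scene')
cv2.imwrite('pics/c5.png',cv2.resize(d['img'][60:290,230:490,::-1],None,fx=2.5,fy=2.5))
E
```

```text
tcp [0.5362 0.1667 0.1713] tool d mm [38.3 -4.9 -1. ] roll 0.006 t 11.92 F [ 0.9 -0.7 -1.4] w 0.0492 q6 0.15
```

View pics/c5.png

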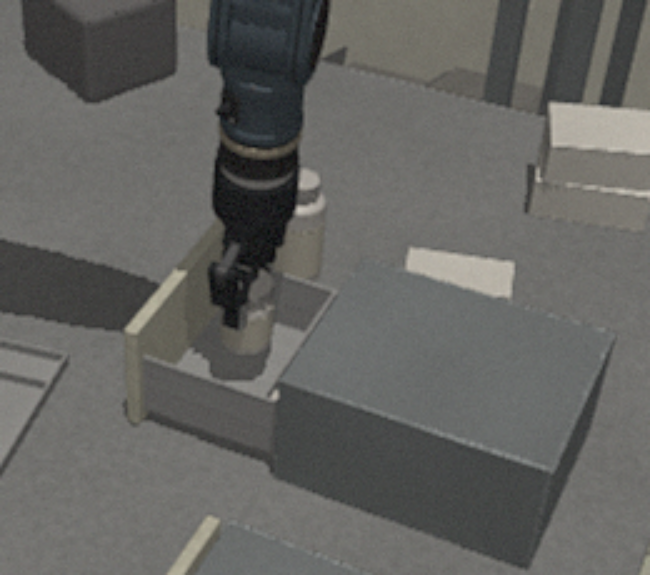

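The tub hangs inside the front compartment, clear of the panel, walls and divider. Lowering it until contact.

drive_tool:
  moves:
    - [[15, -1, 0, 0, -0.5], [10, -1, 0, 0, -0.5], [5, 0, 0, 0, -0.5]]

```text
t: 12.22
tcp_pos: [0.5327, 0.1639, 0.1365]
eef_rot: [0.683, 0.019, 0.73, 0.02]
contact_force: [0.3, -0.2, -2.1]
gripper_width: 0.0485
```

drive_tool:
  moves:
    - [[4, 0, 0, 0, -0.5], [4, 0, 0, 0, -0.5]]

```text
t: 12.38
tcp_pos: [0.5324, 0.1636, 0.1285]
eef_rot: [0.683, 0.019, 0.73, 0.019]
contact_force: [-4.2, 0.9, 22.8]
gripper_width: 0.0488
```

drive_tool:
  moves:
    - [[4, 0, 0, 0, -0.5], [3, 0, 0, 0, -0.5]]

```text
t: 12.55
tcp_pos: [0.5363, 0.1636, 0.1288]
eef_rot: [0.688, 0.019, 0.725, 0.019]
contact_force: [-1.1, -0.7, 0.3]
gripper_width: 0.0485
```

drive_tool:
  moves:
    - [[0, 0, 0, 0, -0.5]]

```text
t: 12.63
tcp_pos: [0.5373, 0.1635, 0.1303]
eef_rot: [0.689, 0.019, 0.724, 0.019]
contact_force: [0.9, 0.6, -2.1]
gripper_width: 0.0488
```

drive_tool:
  moves:
    - [[3, 0, 0, 0, -0.5]]

```text
t: 12.72
tcp_pos: [0.5385, 0.1638, 0.1291]
eef_rot: [0.69, 0.02, 0.723, 0.019]
contact_force: [0.8, 0.3, -1.8]
gripper_width: 0.0486
```

drive_tool:
  moves:
    - [[3, 0, 0, 0, -0.5]]

```text
t: 12.8
tcp_pos: [0.5398, 0.164, 0.1286]
eef_rot: [0.692, 0.02, 0.722, 0.019]
contact_force: [-1.3, -0.4, 11.7]
gripper_width: 0.0485
```

drive_tool:
  moves:
    - [[2, 0, 0, 0, -0.5]]

```text
t: 12.88
tcp_pos: [0.541, 0.164, 0.1288]
eef_rot: [0.693, 0.02, 0.72, 0.019]
contact_force: [-1.0, -1.3, 4.7]
gripper_width: 0.0485
```

drive_tool:
  moves:
    - [[1, 0, -1, 0, 0.3], [1, 0, -1, 0, 0.5], [0, 0, -1, 0, 0.7], [0, 0, -1, 0, 0.7]]

```text
t: 13.22
tcp_pos: [0.5374, 0.1644, 0.1273]
eef_rot: [0.694, 0.02, 0.72, 0.019]
contact_force: [0.2, 0.6, 0.1]
gripper_width: 0.0721
```

```bash
python3 - <<'E'
from h import *
need([.533,.164,.23],[0,1]);print(pose().round(3))
E
```

```text
tcp [0.5374 0.1644 0.1273] tool d mm [-102.3    5.3   -8.1] roll 0.0 t 13.22 F [0.2 0.6 0.1] w 0.0721 q6 0.15
[[-0.036  0.002  0.999  0.537]
 [ 0.056  0.998  0.     0.164]
 [-0.998  0.056 -0.036  0.127]
 [ 0.     0.     0.     1.   ]]
```

drive_tool:
  moves:
    - [[-15, 1, -1, 0, 0.7], [-30, 2, -1, 0, 0.7], [-35, 2, -1, 0, 0.7], [-35, 2, -1, 0, 0.7], [0, 0, -20, 0, 0]]

```text
t: 13.63
tcp_pos: [0.5151, 0.1646, 0.2402]
eef_rot: [0.689, 0.02, 0.724, 0.019]
contact_force: [1.9, 1.2, 1.2]
gripper_width: 0.0617
```

drive_tool:
  moves:
    - [[0, 0, -40, 0, -1], [0, 0, -40, 0, -1], [0, 0, -40, 0, -1], [0, 0, -20, 0, -1]]

```text
t: 13.97
tcp_pos: [0.3731, 0.1647, 0.2483]
eef_rot: [0.69, 0.021, 0.723, 0.019]
contact_force: [0.0, 1.3, -0.4]
gripper_width: 0.0118
```

```bash
python3 - <<'E'
from h import *
need([.43,.166,.145],[0,1]);d=shot('scene');w=shot('top')
cv2.imwrite('pics/c6.png',np.hstack([cv2.resize(d['img'][60:290,230:490,::-1],(520,460)),cv2.resize(w['img'][95:300,170:295,::-1],(280,460))]))
E
```

```text
tcp [0.3731 0.1647 0.2483] tool d mm [100.5  -4.2  61.7] roll -0.002 t 13.97 F [ 0.   1.3 -0.4] w 0.0118 q6 0.21
```

View pics/c6.png

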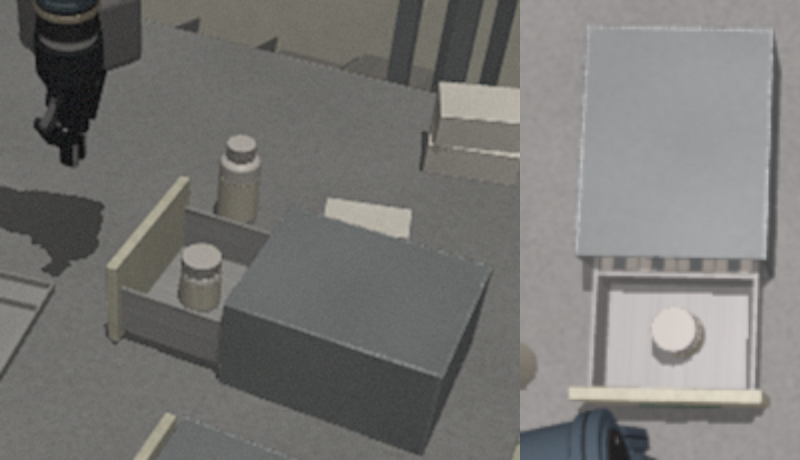

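The tub stands upright in the compartment, bottle and carton unmoved. Now I press the drawer shut.

drive_tool:
  moves:
    - [[30, -1, 1, 0, -1], [30, -1, 1, 0, -1], [28, -1, 10, 0, -1], [10, 0, 20, 0, -1], [0, 0, 15, 0, -1]]

```text
t: 14.48
tcp_pos: [0.4178, 0.1684, 0.1462]
eef_rot: [0.693, 0.02, 0.72, 0.021]
contact_force: [-0.4, -0.1, 0.7]
gripper_width: 0.0
```

```bash
python3 -c "
from h import *
need([.585,.166,.145],[0,1]);print(pose().round(3))"
```

```text
tcp [0.4178 0.1684 0.1462] tool d mm [ -5.2  -2.4 167.1] roll 0.001 t 14.48 F [-0.4 -0.1  0.7] w 0.0 q6 0.2
[[-0.037  0.001  0.999  0.418]
 [ 0.058  0.998  0.001  0.168]
 [-0.998  0.058 -0.037  0.146]
 [ 0.     0.     0.     1.   ]]
```

drive_tool:
  moves:
    - [[0, 0, 8, 0, -1], [0, 0, 8, 0, -1], [0, 0, 6, 0, -1], [0, 0, 6, 0, -1], [0, 0, 6, 0, -1]]

```text
t: 14.9
tcp_pos: [0.455, 0.1679, 0.141]
eef_rot: [0.691, 0.021, 0.722, 0.02]
contact_force: [-1.2, -0.6, -0.0]
gripper_width: 0.0003
```

drive_tool:
  moves:
    - [[0, 0, 8, 0, -1], [0, 0, 8, 0, -1], [0, 0, 8, 0, -1], [0, 0, 8, 0, -1], [0, 0, 8, 0, -1]]

```text
t: 15.32
tcp_pos: [0.4981, 0.1678, 0.1402]
eef_rot: [0.691, 0.02, 0.722, 0.02]
contact_force: [-1.4, 0.2, 0.3]
gripper_width: -0.0002
```

drive_tool:
  moves:
    - [[0, 0, 8, 0, -1], [0, 0, 8, 0, -1], [0, 0, 8, 0, -1], [0, 0, 8, 0, -1], [0, 0, 8, 0, -1]]

```text
t: 15.73
tcp_pos: [0.5413, 0.1676, 0.1382]
eef_rot: [0.69, 0.021, 0.723, 0.019]
contact_force: [-5.9, -1.1, 2.4]
gripper_width: 0.0
```

drive_tool:
  moves:
    - [[-1, 0, 8, 0, -1], [-1, 0, 8, 0, -1], [-1, 0, 7, 0, -1], [-1, 0, 6, 0, -1], [-1, 0, 6, 0, -1]]

```text
t: 16.15
tcp_pos: [0.5721, 0.1672, 0.138]
eef_rot: [0.681, 0.021, 0.731, 0.018]
contact_force: [-7.3, -0.9, 3.2]
gripper_width: 0.0001
```

drive_tool:
  moves:
    - [[-1, 0, 6, 0, -1], [-1, 0, 6, 0, -1], [-1, 0, 6, 0, -1]]

```text
t: 16.4
tcp_pos: [0.5852, 0.167, 0.1381]
eef_rot: [0.674, 0.021, 0.738, 0.018]
contact_force: [-16.5, -0.6, 4.1]
gripper_width: -0.0
```

drive_tool:
  moves:
    - [[-2, 0, 6, 0, -1], [-1, 0, 5, 0, -1]]

```text
t: 16.57
tcp_pos: [0.5859, 0.1669, 0.1374]
eef_rot: [0.663, 0.021, 0.748, 0.017]
contact_force: [-12.1, -0.9, 4.6]
gripper_width: 0.0004
```

drive_tool:
  moves:
    - [[-2, 0, -15, 0, -1], [0, 0, -25, 0, -1], [0, 0, -35, 0, -1], [-10, 0, -40, 0, -1], [-30, 0, -40, 0, -1]]

```text
t: 16.98
tcp_pos: [0.4428, 0.1644, 0.1838]
eef_rot: [0.66, 0.021, 0.751, 0.015]
contact_force: [0.6, 0.3, 0.3]
gripper_width: -0.0001
```

drive_tool:
  moves:
    - [[-20, -40, -20, 0, -1], [0, -40, -20, 0, -1], [0, -40, 0, 0, -1], [0, -40, 0, 0, -1], [0, -30, 0, 0, -1]]

```text
t: 17.4
tcp_pos: [0.4085, -0.0182, 0.2048]
eef_rot: [0.667, 0.014, 0.744, 0.023]
contact_force: [0.9, -0.5, -1.0]
gripper_width: -0.0004
```

```bash
python3 - <<'E'
from h import *
need([.43,.166,.145],[0,1]);d=shot('scene');w=shot('top')
cv2.imwrite('pics/c7.png',np.hstack([cv2.resize(d['img'][60:460,90:510,::-1],(483,460)),cv2.resize(w['img'][95:320,130:290,::-1],(317,460))]))
E
```

```text
tcp [ 0.4085 -0.0182  0.2048] tool d mm [ 66.7 180.5  30.7] roll 0.016 t 17.4 F [ 0.9 -0.5 -1. ] w -0.0004 q6 -0.24
```

View pics/c7.png

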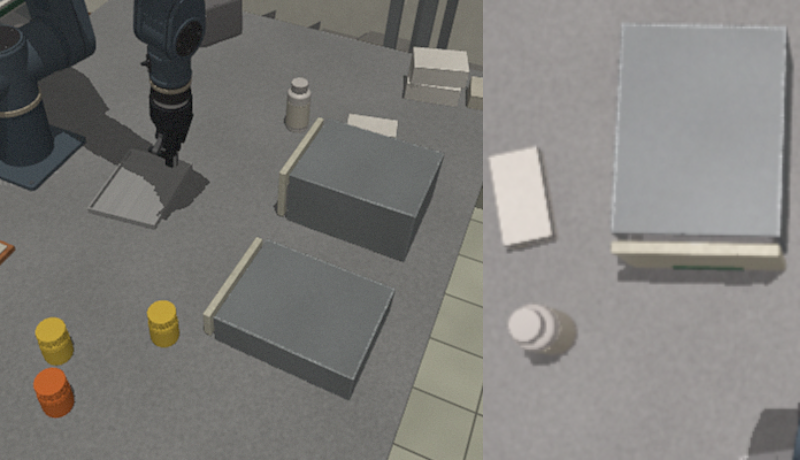

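It is shut, with the same gap as at the start. I'll wait over a second, then compare the panel with the first picture numerically.

drive_tool:
  moves:
    - [[-5, 0, -5, 0, -1], [0, 0, 0, 0, -1], [0, 0, 0, 0, -1], [0, 0, 0, 0, -1], [0, 0, 0, 0, -1]]

```text
t: 17.92
tcp_pos: [0.4068, -0.0189, 0.2117]
eef_rot: [0.669, 0.016, 0.743, 0.022]
contact_force: [-0.0, 0.3, -0.2]
gripper_width: 0.0003
```

drive_tool:
  moves:
    - [[0, 0, 0, 0, -1], [0, 0, 0, 0, -1], [0, 0, 0, 0, -1], [0, 0, 0, 0, -1], [0, 0, 0, 0, -1]]

```text
t: 18.33
tcp_pos: [0.4071, -0.0164, 0.2113]
eef_rot: [0.668, 0.014, 0.743, 0.024]
contact_force: [-0.7, -0.0, -0.5]
gripper_width: -0.0001
```

```bash
python3 - <<'E'
from h import *
need([.43,.166,.145],[0,1]);d=shot('top')
a=cv2.imread('pics/top0.png')[:,:,::-1]
f=lambda im,x0,x1:np.flatnonzero(np.median((im[205:260,x0:x1].astype(int)[:,:,0]-im[205:260,x0:x1,:].astype(int)[:,:,2]),axis=1)>10)+205
for n,x in dict(deep=(200,275),low=(335,405)).items():print(n,f(a,*x)[[0,-1]],f(d['img'],*x)[[0,-1]])
for n,(x0,y0,x1,y1) in dict(deep=(190,205,290,235),low=(325,207,418,235),bottle=(138,238,180,275),carton=(128,160,170,220)).items():
    print(n,np.abs(a[y0:y1,x0:x1].astype(int)-d['img'][y0:y1,x0:x1]).mean().round(2))
E
```

```text
tcp [ 0.4071 -0.0164  0.2113] tool d mm [ 73.1 178.2  32.7] roll 0.016 t 18.33 F [-0.7 -0.  -0.5] w -0.0001 q6 -0.24
deep [213 224] [213 224]
low [216 223] [216 223]
deep 5.58
low 5.65
bottle 5.84
carton 6.03
```

Both panels sit on exactly the same pixel rows as at the start, and the remaining differences are uniform image noise. Handing in.

```bash
python3 -c "
from cell import manip
print(manip.close_job())"
```

```text
the job is handed in; nothing more can be done
None
```

The white tub is standing in the deep drawer's front compartment and the drawer is shut and latched. I handed the job in at 18.3 s of robot time.

- **Opening:** I pressed the deep drawer's front to its stop so it sprang out, then hooked the panel from behind and pulled it fully open.
- **Placing:** I lowered the tub until it touched the floor, let go, and saw it standing upright before closing. The touchdown peaked at about 23 N at the wrist and a couple of re-touches were needed, because the reading wavered around contact.
- **Closing and latch:** I pressed the front to its stop at 12–16 N and let go. About 1.7 s later, with the arm well clear, its panel sat on the same pixel rows as at the start (213–224), so the latch has caught.
- **Left alone:** The low unit's drawer was still shut on the same pixel rows (216–223). The bottle and carton differed from the first picture only by image noise, and I left the yellow and orange pots alone.

The gripper picked up a few degrees of tilt while pressing. It did no harm, and no check failed. I could not see the tub once the drawer was shut, so its being upright rests on the picture taken just before I closed it slowly.

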